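# Roll the bean tin up its ramp into the cradle

### The job

The bean tin is lying at the foot of the wooden loading ramp on the coffee bar. With your fingers behind it, gently push it up the ramp and over the crest so that it comes to rest in the cradle against the stop board; do not grasp or lift it, do not fling it, and do not let it get away from you and roll back off the foot. Leave the pitcher, the cup and the tamper where they stand.

Things in the scene. Friction and masses are not known exactly. Their poses are not given: they have to be found in the camera images.
- tin: Closed steel bean tin: cylinder 80 mm in diameter, 110 mm long, green band, black lid at one end, 0.2 to 0.4 kg, loose, lying on its side across the ramp's foot between the rails. Origin at the cylinder's centre; y is the cylinder's axis, x and z turn as it rolls. It stays put on the level, rolls down on the slope. Fingers rubbing on it make it partly slide; pushing it up takes about 2 to 12 N.
- ramp: Wooden ramp fixed to the counter, 377 mm long, 134 mm wide; place and yaw vary. Origin on the counter surface, on its centre line. x points level uphill, y to the left looking uphill, z up. Ends: x = -210 and +167 mm. Side rails 8 mm wide, inner faces 118 mm apart, stand 10 mm above the floor all along. The tin starts with its centre at x = -155 to -135 mm.
- slope_start (a point): On the ramp's floor, centre line, where the slope begins: ramp x = -100 mm, 10 mm above the counter. From here down to the open end at x = -210 mm (no kerb) the floor is level: the foot.
- crest (a point): On the ramp's floor, centre line, at the crest: ramp x = +70 mm, 38 mm above the counter. The floor rises straight to here from slope_start (about 9 degrees), then falls to 27 mm at x = +155 mm, at the stop board. Once the tin's centre is past about x = +76 mm it rolls into the cradle by itself and stays there.
- cradle (a point): Where the centre of the tin lies when it rests in the cradle against the stop: ramp x = +115 mm, y = 0, 72.5 mm above the counter. The stop board is upright, its face at x = +155 mm, 12 mm thick, top 85 mm above the counter.
- pitcher: Steel milk pitcher with a handle, 72 mm across, 95 mm high, loose, standing beside the ramp. Origin at the centre of its underside.
- cup: White ceramic cup, 76 mm across, 55 mm high, loose, standing beside the ramp. Origin at the centre of its underside.
- tamper: Dark wood coffee tamper standing on its 58 mm wide base, 83 mm high, loose, standing beside the ramp. Origin at the centre of its underside.
Not all that is in view belongs to the job. Leave any blue, purple or red look-alike of the tin alone.

How it is judged:
On the way:
1. the fingers push the tin up the slope, between the rails (x of tin in the frame of ramp between -0.05 and 0.06 m and y of tin in the frame of ramp between -0.012 and 0.012 m and contact force between the fingers and tin above 0.2 N).
At the end, for the whole second after the job is handed in: the tin is at rest in the cradle, its centre within 7 mm of its place along the ramp and 8 mm across it, within 0.12 rad of square to the ramp; pitcher, cup and tamper within 30 mm of where they stood (x of tin in the frame of ramp between 0.108 and 0.122 m and y of tin in the frame of ramp between -0.008 and 0.008 m and z of tin in the frame of ramp between 0.067 and 0.078 m and angle between the y axis of tin and the y axis of ramp, either way round below 0.12 rad and linear speed of tin below 0.02 m/s and distance of each of pitcher, cup, tamper from where it was at the start of the episode below 0.03 m); the robot touches nothing.
It fails at once if the tin is lifted off the ramp (more than about 10 mm) (z of tin in the frame of ramp above 0.089 m or (x of tin in the frame of ramp below 0.01 m and z of tin in the frame of ramp above 0.081 m) or (x of tin in the frame of ramp below -0.06 m and z of tin in the frame of ramp above 0.069 m)).
It fails at once if the tin rolls back off the foot of the ramp (centre beyond x = -190 mm) (x of tin in the frame of ramp below -0.19 m).
It fails at once if the tin is flung or runs away (faster than 0.6 m/s) (linear speed of tin above 0.6 m/s).
It fails at once if the tin is squeezed or pressed with more than 35 N (contact force between the fingers and tin above 35 N).
It fails at once if the pitcher, cup or tamper is moved (30 mm) or knocked over (distance of any of pitcher, cup, tamper from where it was at the start of the episode above 0.03 m or angle between any of pitcher, cup, tamper's own z axis and vertical above 0.35 rad).
It also fails if it takes over 35 s, if anything falls off the work surface, if the arm or the gripper's body presses on something with over 40 N, if the wrist force passes 120 N, or if a joint passes its speed limit or range.

### The arm

A 7-joint arm with a two-finger parallel gripper is mounted at the origin on the work surface. World frame = base frame: x ahead of the robot, y to its left, z up, the work surface at z = 0. Lengths are in m, angles in rad, forces in N, time in s.
With the tool pointing down it reaches from about 0.35 to 0.775 m from the base axis. Payload 3.1 kg.
Tool frame: the origin (TCP) lies at the very end of the fingers, on their centre line; the grasp point (between the pads) lies 19 mm behind it; z points along the fingers, y is the line along which they close (so a half turn about z gives the same grasp; the last joint's range is limited). The gripper opens to 85 mm and grips with 20 to 120 N. Pads are 22 mm wide; open, the fingers measure 114 mm over their backs; the gripper's body (76 mm by 85 mm) begins 54 mm behind the grasp point. The pads swing forward as they close: fully open they stand 13 mm farther back than shut.
Start: joints at [-1.228, 0.311, 0.014, 1.512, -0.004, 1.319, -0.027], TCP at [0.206, 0.51, 0.231] pointing down, gripper open.
Joint ranges: [-2.7, 2.7], [-0.3, 1.91], [-1.27, 1.3], [0.12, 2.57], [-1.44, 4.58], [0.2, 2.03], [-3.05, 3.05]. Speed limits (rad/s): [2.79, 2.79, 3.14, 3.14, 3.14, 3.14, 3.14].

### API

Orientations are given as a unit quaternion [x, y, z, w].
In Python, from plant import get_state, read_camera, close_job gives the robot as it stands.
- The arm moves only by the tool carry_out, never from a script. Its argument "plan" is a list that holds one entry, the list of rows, each a list of 7 numbers: the turn, a rotation vector about the tool's x, y, z in rad, then the shift along the tool's x, y, z in cm, then the opening, from -1 (shut) to 1 (fully open), so that 0 is half open. A call has exactly 10 rows; each row is the pose to reach, as a shift and turn from the pose commanded when the call began, along the tool's axes at that moment; what a row does not reach only later rows make up. A row lasts 1/8 s, in which the tool goes at most 62.5 mm and 10.7 degrees, less where a joint would pass 70% of its speed; a pose out of reach is approached as far as the arm can. A call with a gripper value outside its range is refused whole. The fingers move at their own pace and stop on an object; "grip_force" is the grip in N (left out, the last holds). Time passes only in rows, so rows that repeat a pose let the fingers close, or fill a call up. It gives the time, the measured TCP pose, the force, the opening and the grip force at its end, in the units of the state.
- get_state(): the state, without advancing time (a new reading comes with each control period).
- read_camera(name): name is "side" or "top"; returns a dict with "color" (480x640x3 uint8, blue, green, red), "K" (3x3 intrinsics, pixels), "camera_from_world" (4x4, takes a point from world to camera coordinates). Camera axes: x right, y up, looking along -z (the intrinsics and any distortion apply to the point x, -y, -z); pixel columns grow to the right and rows downward; lengths in m; the calibration is good to about 2 mm. A picture is of the moment at which its call begins. There is no depth.
- close_job(): hands the job in; it is judged then, once.
The state is a dict: "clock": time; "joint_positions": joint angles; "joint_vel": joint speeds; "effort": joint torques, N m; "tool_pos": TCP position; "orientation": TCP orientation; "ft_force": force on the tool from outside, world axes, zero at the start; "torque": the same for the moment, N m; "gripper_width": finger opening in m; "gripper_force": force on a finger pad.
Only numpy, scipy, OpenCV 4.12 (cv2) and the standard library are available. Lean on these libraries where they do the work, as an engineer would, in place of code of your own. Each camera call takes 0.05 s, during which the arm holds its last target. There are 200 camera calls.

## Working session

There is one attempt and no reset: what is moved stays moved. The work goes in short steps, Python scripts to look and compute and a tool call to move; the robot and the scene stay as the last step left them, time stands still between calls to the robot, and variables do not carry over. Pictures are saved under pics/ and viewed, at most 10 in all, crops included, and the job is handed in when it is done.

Besides the shell and the picture viewer there is one more tool, called after "Emit:" by a JSON object that holds its "method" and its "body", one argument or row to a line. carry_out: Moves the arm, as the interface text tells. Its arguments: {"type":"object","properties":{"plan":{"type":"array","items":{"type":"array","items":{"type":"array","items":{"type":"number"}}}},"grip_force":{"type":"number"}},"required":["plan"]}

```bash
mkdir -p pics; ls; cat > h.py <<'E'
import numpy as np, cv2
from plant import *
def snap(n,f):
    c=read_camera(n); cv2.imwrite('pics/'+f,c['color']); np.savez(n+'.npz',K=c['K'],T=c['camera_from_world'],color=c['color']); return c
def pix(c,P):
    P=np.atleast_2d(P); q=(c['T'] @ np.c_[P,np.ones(len(P))].T).T[:,:3]
    q=np.c_[q[:,0],-q[:,1],-q[:,2]]; u=(c['K']@q.T).T; return u[:,:2]/u[:,2:]
def ray(c,uv,z):
    uv=np.atleast_2d(uv); d=(np.linalg.inv(c['K'])@np.c_[uv,np.ones(len(uv))].T).T
    d=np.c_[d[:,0],-d[:,1],-d[:,2]]; R=c['T'][:3,:3]; o=-R.T@c['T'][:3,3]; w=d@R
    return o+w*((z-o[2])/w[:,2])[:,None]
E
python3 - <<'E'
from h import *
for n in('top','side'):
    c=snap(n,n+'1.png'); print({k:v for k,v in c.items() if k!='color'})
print(get_state())
E
```

```text
pics
{'K': array([[483.15657537,   0.        , 325.36244927],
       [  0.        , 483.15657537, 238.18044759],
       [  0.        ,   0.        ,   1.        ]]), 'camera_from_world': array([[ 0.0210774 , -0.99949148, -0.02392731, -0.10896804],
       [ 0.99097011,  0.01771596,  0.13290746, -0.54040751],
       [-0.13241598, -0.0265126 ,  0.99083959, -0.99825041],
       [ 0.        ,  0.        ,  0.        ,  1.        ]])}
{'K': array([[442.53156512,   0.        , 318.10890383],
       [  0.        , 442.53156512, 245.27656951],
       [  0.        ,   0.        ,   1.        ]]), 'camera_from_world': array([[ 7.75728788e-01, -6.31066424e-01, -1.25452899e-04,
        -4.86873687e-01],
       [ 3.21486984e-01,  3.95011897e-01,  8.60588008e-01,
        -2.06522768e-01],
       [-5.43038642e-01, -6.67623224e-01,  5.09301742e-01,
        -6.41112885e-01],
       [ 0.00000000e+00,  0.00000000e+00,  0.00000000e+00,
         1.00000000e+00]])}
{'clock': 0.1, 'joint_positions': array([-1.22768282,  0.31165086,  0.01397864,  1.51290251, -0.00439669,
        1.31920151, -0.02718179]), 'joint_vel': array([ 6.16105914e-04,  4.44726129e-05,  1.13857473e-03, -3.07691757e-03,
        1.23280499e-03,  2.64964371e-04, -2.07400476e-04]), 'effort': array([ 2.72165826e-04, -3.80855548e+01,  1.46240559e-01, -2.31241876e+01,
        1.20265817e-02,  8.12267273e-03,  1.16611753e-05]), 'tool_pos': array([0.20619735, 0.50917636, 0.23032449]), 'orientation': array([ 1.91168084e-01,  9.81556737e-01, -1.05364318e-03, -1.60309970e-04]), 'ft_force': array([-0.27152528,  0.06801935, -0.50068481]), 'torque': array([ 0.00554839,  0.00227801, -0.02966806]), 'gripper_force': 0.0, 'gripper_width': 0.08544512636455832}
```

View pics/top1.png

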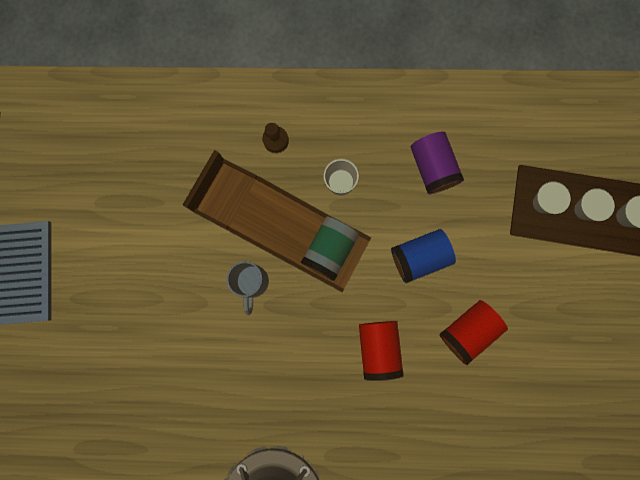

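View pics/side1.png

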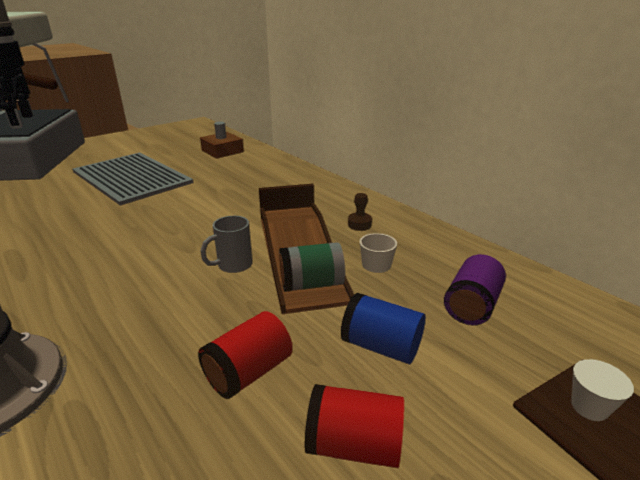

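Top: ramp foot corners at about (370,238) and (343,290), stop board at (217,151)-(184,205). The tin lies on the foot, its lid toward the pitcher. The blue and red look-alikes are near the foot. I'll enlarge to get the corners.

```bash
python3 - <<'E'
import cv2
a=cv2.imread('pics/top1.png')[140:300,175:385]
cv2.imwrite('pics/topc.png',cv2.resize(a,(787,600),interpolation=cv2.INTER_CUBIC))
E
```

```text
(no output)
```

View pics/topc.png

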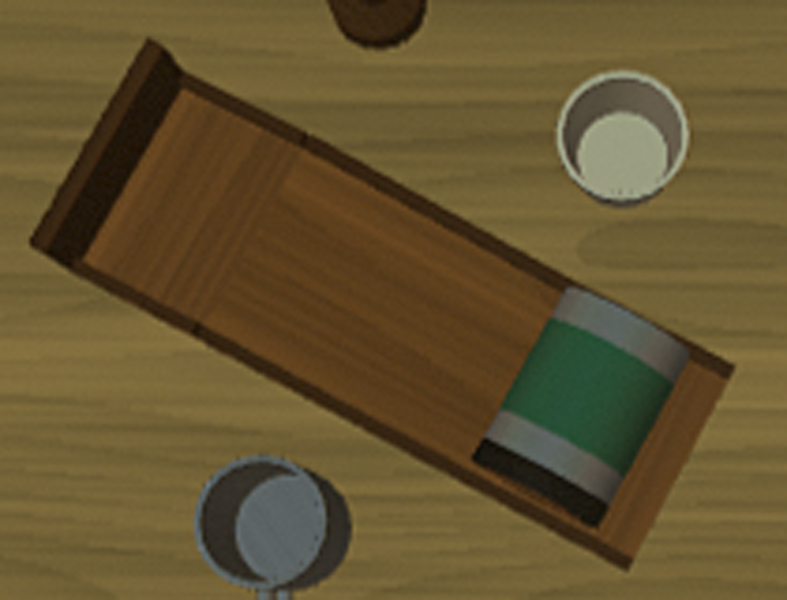

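```bash
cat > fit.py <<'E'
from h import *
from scipy.optimize import least_squares
c=np.load('top.npz')
P=np.array([[-.21,-.067,.02],[-.21,.067,.02],[.167,-.067,.085],[.167,.067,.085],[.07,-.067,.048],[.07,.067,.048]])
U=np.array([[371.1,237.7],[343.1,292.1],[215,150.1],[183.5,204.6],[256.4,176.8],[227,228]])
def W(p,P):
    P=np.atleast_2d(P);a,b=np.cos(p[2]),np.sin(p[2]); return np.c_[p[0]+a*P[:,0]-b*P[:,1],p[1]+b*P[:,0]+a*P[:,1],P[:,2]]
def toR(p,w):
    d=np.asarray(w)[:2]-p[:2];a,b=np.cos(p[2]),np.sin(p[2]); return np.array([a*d[0]+b*d[1],-b*d[0]+a*d[1]])
E
python3 - <<'E'
from fit import *
r=least_squares(lambda p:(pix(c,W(p,P))-U).ravel(),[.55,0,1.06]); p=r.x
np.save('ramp.npy',p); print('ramp',p,r.fun.reshape(-1,2).round(1).tolist())
s=get_state(); R0=s['orientation']
# tin top-of-cylinder centre region: corners of silhouette, crop/3.748
off=np.array([175,140]); 
for n,uv,z in [('tinmid',(582,405),.075),('cup',(622,137),.055),('pitch',(262,522),.095)]:
    w=ray(c,off+np.array(uv)/3.748,z)[0]; print(n,w,toR(p,w))
for n,uv,z in [('blue',(423,256),.06),('blueEnd1',(393,250),.06),('blueEnd2',(403,281),.02),('red1',(381,350),.06),('tamper',(275,138),.02)]:
    w=ray(c,uv,z)[0]; print(n,w,toR(p,w))
im=c['color'].copy()
im=cv2.resize(im[140:300,175:385],(787,600),interpolation=cv2.INTER_CUBIC)
t=np.linspace(0,2*np.pi,60)
for x,col in((-.145,(255,255,255)),):
  for y in(-.055,.055):
    q=W(p,np.c_[x+.04*np.cos(t),0*t+y,.05+.04*np.sin(t)])
    cv2.polylines(im,[((pix(c,q)-off)*3.748).astype(int)],True,col,1)
cv2.polylines(im,[((pix(c,W(p,P[[0,1,3,2]]))-off)*3.748).astype(int)],True,(0,255,255),1)
cv2.imwrite('pics/ov.png',im)
tgt=W(p,[[-.235,0,0],[-.205,0,0],[-.12,0,0]]); print(tgt)
E
```

```text
ramp [0.58340454 0.0184026  1.09760379] [[1.0, -0.0], [-0.2, 0.4], [-0.4, -0.6], [-1.3, 0.3], [1.2, -1.6], [-0.2, 1.4]]
tinmid [ 0.51682763 -0.11000158  0.075     ] [-0.14463598  0.00074362]
cup [ 0.67276816 -0.12939136  0.055     ] [-0.09082834 -0.14689835]
pitch [0.44870406 0.05896125 0.095     ] [-0.02528512  0.13838312]
blue [ 0.50554147 -0.30152895  0.06      ] [-0.32026136 -0.0764952 ]
blueEnd1 [ 0.51686278 -0.23974627  0.06      ] [-0.26010803 -0.05841626]
blueEnd2 [ 0.45513745 -0.26576339  0.02      ] [-0.31139643 -0.01533023]
red1 [ 0.31353923 -0.21613292  0.06      ] [-0.33175007  0.13332699]
tamper [0.76842275 0.01940775 0.02      ] [ 0.08521311 -0.16422994]
[[ 0.47630791 -0.1907751   0.        ]
 [ 0.48997982 -0.16407157  0.        ]
 [ 0.5287169  -0.08841155  0.        ]]
```

View pics/ov.png

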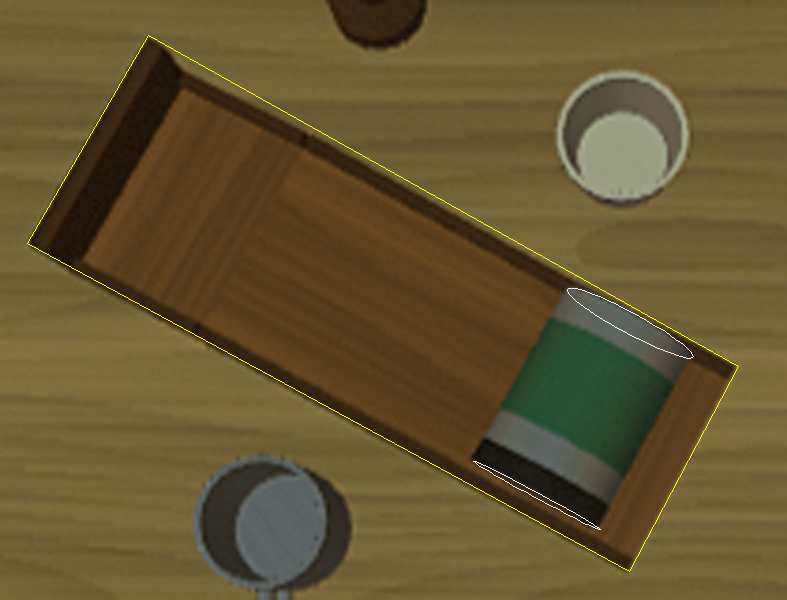

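```bash
cat > go.py <<'E'
from fit import *
from scipy.spatial.transform import Rotation as Ro
import sys
p=np.load('ramp.npy')
def rel(x,y,z):
    s=get_state(); R=Ro.from_quat(s['orientation']); w=W(p,[[x,y,z]])[0]
    a,b=np.cos(p[2]),np.sin(p[2]); D=Ro.from_matrix(np.array([[a,b,0],[b,-a,0],[0,0,-1]]))
    print('turn',(R.inv()*D).as_rotvec().round(3),'shift cm',(R.inv().apply(w-s['tool_pos'])*100).round(2),
     'now ramp',toR(p,s['tool_pos']).round(4),s['tool_pos'].round(4),'t',s['clock'],'F',s['ft_force'].round(1),'w',round(s['gripper_width'],4))
if __name__=='__main__': rel(*map(float,sys.argv[1:4]))
E
python3 go.py -0.228 0 0.2
```

```text
turn [-0.002  0.002  1.659] shift cm [-51.37 -54.04   3.15] now ramp [0.2649 0.5594] [0.2062 0.5092 0.2303] t 0.1 F [-0.3  0.1 -0.5] w 0.0854
```

Emit:
{"method": "carry_out", "body": {
  "plan": [
    [[0,0,0.13,-3.9,-4.1,0,0],[0,0,0.26,-7.8,-8.2,0,0],[0,0,0.39,-11.7,-12.3,0,0],[0,0,0.52,-15.6,-16.4,0,0],[0,0,0.65,-19.5,-20.5,0,0],[0,0,0.78,-23.4,-24.6,0,0],[0,0,0.91,-27.3,-28.7,0,0],[0,0,1.04,-31.2,-32.8,0,0],[0,0,1.17,-35.1,-36.9,0,0],[0,0,1.3,-39,-41,0,0]]
  ]
}}

```text
clock: 1.35
tool_pos: [0.4142, -0.0181, 0.2312]
orientation: [0.747, 0.664, 0.0, -0.0]
ft_force: [1.3, 0.9, -0.6]
gripper_width: 0.0427
gripper_force: 0.0
```

```bash
python3 go.py -0.228 0 0.12
```

```text
turn [ 0.    -0.001  0.355] shift cm [-15.77   8.44  11.11] now ramp [-0.1097  0.134 ] [ 0.4142 -0.0181  0.2312] t 1.35 F [ 1.3  0.9 -0.6] w 0.0427
```

Emit:
{"method": "carry_out", "body": {
  "plan": [
    [[0,0,0.08,-4,2.1,0,0],[0,0,0.16,-8,4.2,0,0],[0,0,0.24,-12,6.4,1,0],[0,0,0.32,-15.8,8.4,3,0],[0,0,0.355,-15.8,8.4,6,0],[0,0,0.355,-15.8,8.4,9,0],[0,0,0.355,-15.8,8.4,11.1,0],[0,0,0.355,-15.8,8.4,11.1,0],[0,0,0.355,-15.8,8.4,11.1,0],[0,0,0.355,-15.8,8.4,11.1,0]]
  ]
}}

```text
clock: 2.6
tool_pos: [0.4804, -0.1835, 0.1215]
orientation: [0.852, 0.524, 0.001, 0.001]
ft_force: [-0.9, 0.9, -0.1]
gripper_width: 0.0427
gripper_force: 0.0
```

```bash
python3 go.py -0.228 0 0.03; python3 - <<'E'
from h import *
a=snap('side','s2.png')['color'];b=snap('top','t2.png')['color']
f=lambda i:cv2.resize(i,(400,300),interpolation=cv2.INTER_CUBIC)
cv2.imwrite('pics/both2.png',np.hstack([f(a[190:370,200:440]),f(b[140:320,200:440])]))
E
```

```text
turn [ 0.002 -0.001  0.004] shift cm [-0.14 -0.05  9.15] now ramp [-0.2266 -0.0003] [ 0.4804 -0.1835  0.1215] t 2.6 F [-0.9  0.9 -0.1] w 0.0427
```

View pics/both2.png

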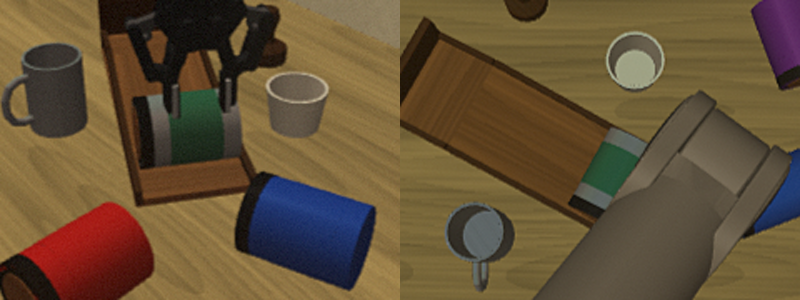

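The fingers stand behind the tin, clear of the blue look-alike. Going down.

Emit:
{"method": "carry_out", "body": {
  "plan": [
    [[0,0,0,-0.2,0,3,0],[0,0,0,-0.2,0,6,0],[0,0,0,-0.2,0,8,0],[0,0,0,-0.2,0,9.1,0],[0,0,0,-0.2,0,9.1,0],[0,0,0,0,0,9.1,0],[0,0,0,0.5,0,9.1,0],[0,0,0,1,0,9.1,0],[0,0,0,1.5,0,9.1,0],[0,0,0,2,0,9.1,0]]
  ]
}}

```text
clock: 3.95
tool_pos: [0.4888, -0.1648, 0.0294]
orientation: [0.852, 0.524, 0.0, -0.0]
ft_force: [0.3, -0.9, 0.8]
gripper_width: 0.0431
gripper_force: 0.0
```

```bash
python3 go.py -0.136 0 0.032
```

```text
turn [ 0.    -0.     0.005] shift cm [ 7.01  0.1  -0.26] now ramp [-0.2061  0.0007] [ 0.4888 -0.1648  0.0294] t 3.95 F [ 0.3 -0.9  0.8] w 0.0431
```

Emit:
{"method": "carry_out", "body": {
  "plan": [
    [[0,0,0,0.5,0,0,0],[0,0,0,1,0,0,0],[0,0,0,1.5,0,0,0],[0,0,0,2,0,0,0],[0,0,0,2.5,0,0,0],[0,0,0,3,0,0,0],[0,0,0,3.5,0,0,0],[0,0,0,4,0,0,0],[0,0,0,4.5,0,0,0],[0,0,0,5,0,0,0]]
  ]
}}

```text
clock: 5.2
tool_pos: [0.5113, -0.1204, 0.0293]
orientation: [0.852, 0.524, -0.0, -0.0]
ft_force: [0.2, 0.4, 0.8]
gripper_width: 0.0425
gripper_force: 0.1
```

```bash
python3 go.py -0.10 0 0.04;  python3 - <<'E'
from h import *
a=snap('side','s3.png')['color'];b=snap('top','t3.png')['color']
f=lambda i:cv2.resize(i,(400,300),interpolation=cv2.INTER_CUBIC)
cv2.imwrite('pics/both3.png',np.hstack([f(a[190:370,200:440]),f(b[140:320,200:440])]))
E
```

```text
turn [-0.    -0.     0.004] shift cm [ 5.64  0.12 -1.07] now ramp [-0.1564  0.0009] [ 0.5113 -0.1204  0.0293] t 5.2 F [0.2 0.4 0.8] w 0.0425
```

View pics/both3.png

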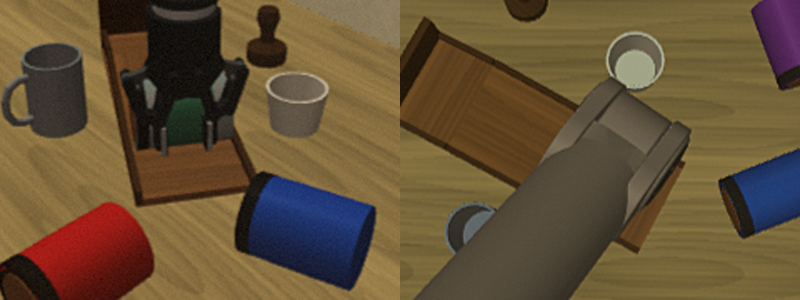

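Emit:
{"method": "carry_out", "body": {
  "plan": [
    [[0,0,0,0.5,0,-0.1,0],[0,0,0,1,0.1,-0.2,0],[0,0,0,1.5,0.1,-0.3,0],[0,0,0,2,0.1,-0.4,0],[0,0,0,2.5,0.1,-0.4,0],[0,0,0,3,0.1,-0.5,0],[0,0,0,3.5,0.1,-0.6,0],[0,0,0,4,0.1,-0.7,0],[0,0,0,4.5,0.1,-0.8,0],[0,0,0,5,0.1,-0.9,0]]
  ]
}}

```text
clock: 6.55
tool_pos: [0.5347, -0.0763, 0.0384]
orientation: [0.852, 0.523, -0.0, -0.0]
ft_force: [-0.8, -4.6, 2.9]
gripper_width: 0.0425
gripper_force: 2.2
```

```bash
python3 go.py -0.05 0 0.048
```

```text
turn [-0.     0.     0.004] shift cm [ 5.65  0.04 -0.96] now ramp [-1.065e-01  1.000e-04] [ 0.5347 -0.0763  0.0384] t 6.55 F [-0.8 -4.6  2.9] w 0.0425
```

Contact at about 5 N, on course.

Emit:
{"method": "carry_out", "body": {
  "plan": [
    [[0,0,0,0.5,0,-0.1,0],[0,0,0,1,0,-0.2,0],[0,0,0,1.5,0,-0.3,0],[0,0,0,2,0,-0.4,0],[0,0,0,2.5,0,-0.4,0],[0,0,0,3,0,-0.5,0],[0,0,0,3.5,0,-0.6,0],[0,0,0,4,0,-0.7,0],[0,0,0,4.5,0,-0.8,0],[0,0,0,5,0,-0.9,0]]
  ]
}}

```text
clock: 7.8
tool_pos: [0.5574, -0.0315, 0.0474]
orientation: [0.852, 0.524, 0.0, -0.0]
ft_force: [-1.5, -3.5, 3.4]
gripper_width: 0.0424
gripper_force: 2.2
```

```bash
python3 go.py 0 0 0.056;  python3 - <<'E'
from h import *
a=snap('side','s4.png')['color'];b=snap('top','t4.png')['color']
f=lambda i:cv2.resize(i,(400,300),interpolation=cv2.INTER_CUBIC)
cv2.imwrite('pics/both4.png',np.hstack([f(a[160:340,200:440]),f(b[120:300,180:420])]))
E
```

```text
turn [-0.    -0.     0.004] shift cm [ 5.63  0.06 -0.86] now ramp [-0.0563  0.0004] [ 0.5574 -0.0315  0.0474] t 7.8 F [-1.5 -3.5  3.4] w 0.0424
```

View pics/both4.png

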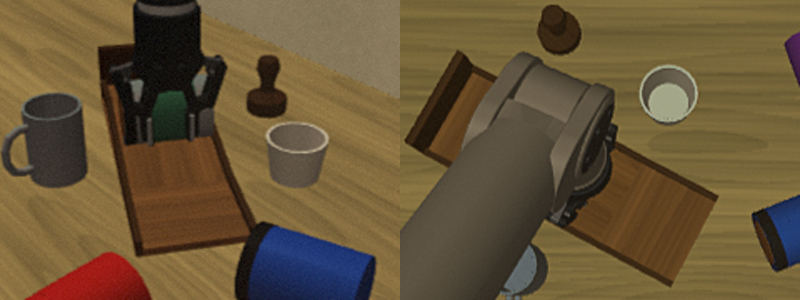

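The tin is straight between the rails, in front of the fingers, partway up the slope.

Emit:
{"method": "carry_out", "body": {
  "plan": [
    [[0,0,0,0.5,0,-0.1,0],[0,0,0,1,0,-0.2,0],[0,0,0,1.5,0,-0.3,0],[0,0,0,2,0,-0.4,0],[0,0,0,2.5,0,-0.4,0],[0,0,0,3,0,-0.5,0],[0,0,0,3.5,0,-0.6,0],[0,0,0,4,0,-0.7,0],[0,0,0,4.5,0,-0.8,0],[0,0,0,5,0,-0.9,0]]
  ]
}}

```text
clock: 9.15
tool_pos: [0.5788, 0.0094, 0.0568]
orientation: [0.853, 0.523, -0.002, 0.001]
ft_force: [-4.1, -8.0, 7.1]
gripper_width: 0.0427
gripper_force: 4.1
```

```bash
python3 go.py 0.025 0 0.06
```

```text
turn [-0.     0.004  0.002] shift cm [ 3.51  0.01 -0.33] now ramp [-0.0102  0.    ] [0.5788 0.0094 0.0568] t 9.15 F [-4.1 -8.   7.1] w 0.0427
```

Emit:
{"method": "carry_out", "body": {
  "plan": [
    [[0,0,0,0.3,0,-0.1,0],[0,0,0,0.6,0,-0.15,0],[0,0,0,0.9,0,-0.2,0],[0,0,0,1.2,0,-0.3,0],[0,0,0,1.5,0,-0.3,0],[0,0,0,1.8,0,-0.4,0],[0,0,0,2,0,-0.4,0],[0,0,0,2,0,-0.4,0],[0,0,0,2,0,-0.4,0],[0,0,0,2,0,-0.4,0]]
  ]
}}

```text
clock: 10.4
tool_pos: [0.5877, 0.0267, 0.0609]
orientation: [0.853, 0.522, -0.002, 0.001]
ft_force: [-4.5, -7.0, 7.0]
gripper_width: 0.0425
gripper_force: 4.3
```

```bash
python3 go.py 0.035 0 0.062;  python3 - <<'E'
from h import *
a=snap('side','s5.png')['color'];b=snap('top','t5.png')['color']
f=lambda i:cv2.resize(i,(400,300),interpolation=cv2.INTER_CUBIC)
cv2.imwrite('pics/both5.png',np.hstack([f(a[160:340,200:440]),f(b[120:300,180:420])]))
E
```

```text
turn [-0.     0.005  0.002] shift cm [ 2.56  0.   -0.12] now ramp [ 0.0094 -0.    ] [0.5877 0.0267 0.0609] t 10.4 F [-4.5 -7.   7. ] w 0.0425
```

View pics/both5.png

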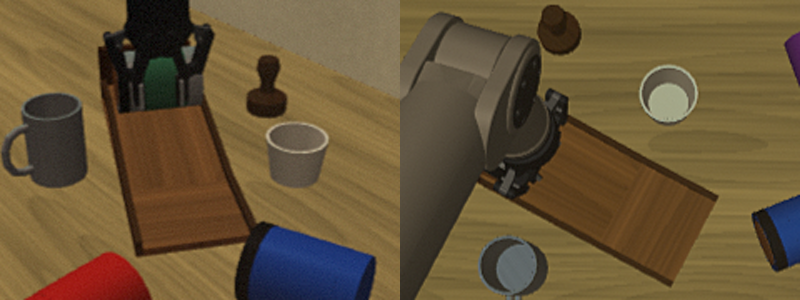

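The tin is square and near the crest, and the force is steady at about 11 N. Easing it over.

Emit:
{"method": "carry_out", "body": {
  "plan": [
    [[0,0,0,0.3,0,-0.05,0],[0,0,0,0.6,0,-0.1,0],[0,0,0,0.9,0,-0.15,0],[0,0,0,1.2,0,-0.2,0],[0,0,0,1.5,0,-0.2,0],[0,0,0,1.8,0,-0.2,0],[0,0,0,2.1,0,-0.2,0],[0,0,0,2.3,0,-0.2,0],[0,0,0,2.5,0,-0.2,0],[0,0,0,2.5,0,-0.2,0]]
  ]
}}

```text
clock: 11.75
tool_pos: [0.6003, 0.053, 0.0623]
orientation: [0.852, 0.524, 0.0, -0.0]
ft_force: [0.3, -0.8, -0.3]
gripper_width: 0.0427
gripper_force: 0.0
```

```bash
python3 go.py 0.035 0 0.062; python3 - <<'E'
from h import *
a=snap('side','s6.png')['color'];b=snap('top','t6.png')['color']
f=lambda i:cv2.resize(i,(400,300),interpolation=cv2.INTER_CUBIC)
cv2.imwrite('pics/both6.png',np.hstack([f(a[160:340,200:440]),f(b[120:300,180:420])]))
E
```

```text
turn [ 0.    -0.     0.005] shift cm [-0.35  0.08  0.03] now ramp [0.0385 0.0008] [0.6003 0.053  0.0623] t 11.75 F [ 0.3 -0.8 -0.3] w 0.0427
```

View pics/both6.png

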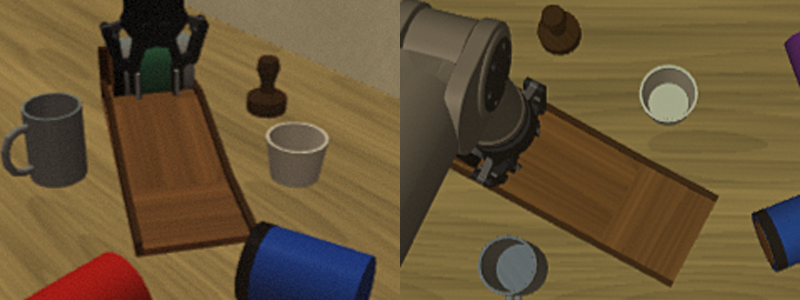

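The contact force is gone, so the tin has rolled over the crest. Backing off, then up, to look.

Emit:
{"method": "carry_out", "body": {
  "plan": [
    [[0,0,0,-1,0,0,0],[0,0,0,-3,0,0,0],[0,0,0,-5,0,0,0],[0,0,0,-7,0,-2,0],[0,0,0,-9,0,-6,0],[0,0,0,-13,0,-10,0],[0,0,0,-17,0,-14,0],[0,0,0,-21,0,-17,0],[0,0,0,-25,0,-17,0],[0,0,0,-29,0,-17,0]]
  ]
}}

```text
clock: 13.1
tool_pos: [0.4672, -0.2084, 0.2328]
orientation: [0.853, 0.523, 0.001, 0.0]
ft_force: [0.5, -0.0, 0.0]
gripper_width: 0.0432
gripper_force: 0.0
```

```bash
python3 - <<'E'
from fit import *
p=np.load('ramp.npy')
a=snap('side','s7.png');snap('top','t7.png'); T=np.load('top.npz');S=np.load('side.npz')
out=[]
t=np.linspace(0,2*np.pi,60)
for C,x0,y0 in((S,220,150),(T,170,130)):
  im=cv2.resize(C['color'][y0:y0+120,x0:x0+160],(400,300),interpolation=cv2.INTER_CUBIC)
  for y in(-.055,.055):
    q=pix(C,W(p,np.c_[.115+.04*np.cos(t),0*t+y,.0725+.04*np.sin(t)]))
    cv2.polylines(im,[((q-[x0,y0])*2.5).astype(int)],True,(255,255,255),1)
  out.append(im)
cv2.imwrite('pics/f.png',np.hstack(out))
E
```

```text
(no output)
```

View pics/f.png

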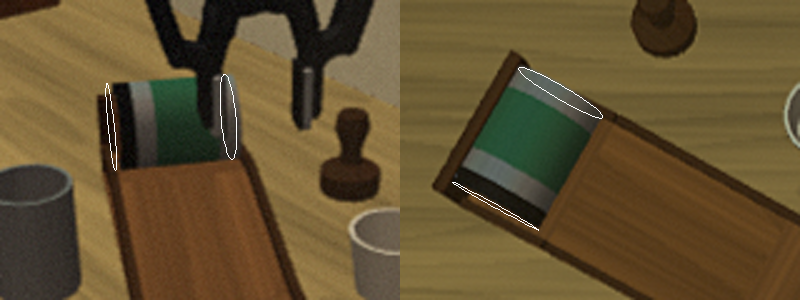

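The tin is seated in the cradle against the stop, square to the ramp, and the other objects are where they stood.

```bash
python3 -c "
from plant import *
print(close_job())"
```

```text
the job is handed in; nothing more can be done
None
```

I pushed the tin up the ramp and over the crest. It now rests in the cradle against the stop board, and the pitcher, cup and tamper were not touched. The job is handed in, at about 13 s on the clock; no verdict came back.

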